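# Load a tissue block into the block reader

## Robot

A 6-joint arm with a two-finger parallel gripper is mounted at the origin on the work surface. World frame = base frame: x ahead of the robot, y to its left, z up, the work surface at z = 0. Lengths are in mm, angles in degrees, forces in N, time in s.
With the tool pointing down it reaches from about 325 to 925 mm from the base axis. Payload 3.1 kg.
Tool frame: the origin (TCP) lies at the very end of the fingers, on their centre line; the grasp point (between the pads) lies grasp_offset behind it (grasp_offset is the distance from the TCP to the grasp point, in mm); z points along the fingers, y is the line along which they close (so a half turn about z gives the same grasp; the last joint's range is limited). The gripper opens to 85 mm and grips with 20 to 120 N. Pads are 22 mm wide; open, the fingers measure 114 mm over their backs; the gripper's body (76 mm by 85 mm) begins 54 mm behind the grasp point. The pads swing forward as they close: fully open they stand 13 mm farther back than shut.
Start: joints at [58.144, 12.427, 92.441, -0, 75.132, -6.429], TCP at [268.343, 564.474, 231.3] pointing down, gripper open.
Joint ranges: [-157.48, 157.48], [-44.54, 120.13], [17.64, 146.25], [-64.5, 244.5], [7.68, 150.69], [-147.95, 147.95]. Speed limits (degrees/s): [159.86, 159.86, 180, 180, 180, 180].

## Interface

Orientations are given as [roll, pitch, yaw] about the fixed x, y, z axes, in that order (R = Rz(yaw) Ry(pitch) Rx(roll)).
In Python, from station import * gives the robot as it stands. Calls block until the motion is done:
- goto(position, orientation): joint-space move of the TCP to a pose.
- move_l(position, attitude=None, speed=150): straight line of the TCP; attitude=None keeps the orientation; speed is the mean speed in mm/s.
- move_j(angles): joint-space move.
- grip(opening, squeeze=None): finger opening in mm; squeeze is the grip in N (None keeps the last); returns when the fingers have stopped.
- wait(seconds).
- solve_ik(position, orientation): joint angles nearest the present ones, or None.
- get_obs(): the state.
- get_image(name): name is "scene" or "top"; returns the picture (480x640x3 uint8, red, green, blue); there is no depth.
- get_calibration(name): a dict with "fx", "fy", "cx", "cy" (pixels), "R" (3x3) and "t" (3): a world point X has camera coordinates R X + t. Camera axes: x right, y down, z forward; pixel columns grow to the right and rows downward; lengths in mm; the calibration is good to about 2 mm. A picture is of the moment at which its call begins. get_calibration takes no time and is no camera call.
A pose or a line that the arm cannot do raises Unreachable and nothing moves.
- sign_off(): hands the job in; it is judged then, once.
Trained networks look in the newest picture that a camera, given by its name, has taken for a name from the list of things; names that differ only in an ending like _2 or _b are one class to them, and where a whole thing is asked for, a point or a joint stands for the part that bears it (a point fixed in the world has none). Each returns a list of dicts, best first, with "score" (0 to 1); they miss things now and then, are a little off and sometimes report something else, mostly with a low value. They report only what shows in the picture. A call takes as long as a camera call. They do not tell look-alikes from the thing itself.
- spot_in(name, camera): "extent" ([centre column, centre row, width, height] in pixels, round what is visible of it).
- regions_of(name, camera): "region" (480x640 bool, what is visible of it) and "extent" ([centre column, centre row, width, height] in pixels, round what is visible of it).
The state is a dict: "t": time; "joint_pos": joint angles; "qvel": joint speeds; "effort": joint torques, N m; "tcp_pos": TCP position; "ee_rot": TCP orientation; "wrist_force": force on the tool from outside, world axes, zero at the start; "moment": the same for the moment, N m; "grip_width": finger opening in mm; "grip_force": force on a finger pad.
Only numpy, scipy, OpenCV 4.12 (cv2) and the standard library are available. Lean on these libraries where they do the work, as an engineer would, in place of code of your own. Each camera call takes 0.05 s, during which the arm holds its last target. There are 200 camera calls.

## Task

Load the pink tissue block into the block reader: press the blue release so that the caddy springs out, lay the pink block flat in the caddy's recess and let go, then push the caddy home until it clicks and stays shut by itself. Press and push gently, never harder than 20 N, and leave the other blocks and the rest of the bench as they are.

Things in the scene. Friction and masses are not known exactly. Their poses are not given: they have to be found in the camera images.
- reader: The block reader: cream low housing, 180 mm deep (x) x 150 mm wide (y) x 60 mm high, fixed to the bench but placed anew each time. Origin: centre of its underside. Its front, where the caddy comes out, faces its own -x; all offsets given for the reader are in its frame.
- caddy (a joint): Slide of the caddy in m, noisy (2 mm): 0.085 fully out, about 0.0015 latched, 0 the hard end stop. A spring drives it out (8 N shut, 2 N fully out); unlatched it runs back out within a second. It latches only within 1.5 mm of the end stop: the latch's ramp adds up to 5 N over the last 8 mm, falls away at the click (peak push about 13 N), then comes the hard stop.
- caddy_face (a point): Centre of the outer face of the caddy's grey front panel (114 mm wide along y, 40 high, 10 thick, lower edge 10 mm above the bench); the face looks to the reader's -x and travels with the caddy along that axis. Latched, it is about 100 mm in front of the reader's origin.
- nest (a point): Centre of the floor of the recess in the black caddy tray, 48 mm behind caddy_face (reader's +x), 18 mm above the bench; travels with the caddy. The recess is 43 mm long (reader's x) x 31 wide (y) x 4 deep, edge chamfered 1.5 mm; the tray round it is level, 76 mm wide. With the caddy out it lies 49 mm in front of the housing.
- release (a joint): Travel of the blue release key in m: 0 up, 0.007 fully down. Spring: 1.5 N to start, 5 N fully down, then a hard stop. The caddy is let go at about 0.004 (3.5 N). The key also dips by itself while the caddy passes the latch on its way in and snaps up at the click.
- release_top (a point): Centre of the top of the blue release key (36 x 32 mm, 8 mm proud of the housing's top, 68 mm above the bench), 55 mm in front (-x) and 50 mm to the left (+y) of the reader's origin; pressed straight down.
- coldplate: Cold plate the blocks lie on: fixed slab 200 x 280 mm, its bare metal top 28 mm above the bench. Origin: centre of its underside.
- block_pink: The block to load: pink plastic cassette 40 mm (its x) x 28 mm (its y) x 12 mm high, with a white wax slab 32 x 22 x 3 mm on top; 25 g. Origin: centre of its underside. It may go into the recess either way round, wax up.
- block_yellow: Bystander: the same block in yellow, on the cold plate.
- block_white: Bystander: the same block in white, on the cold plate.
- slide_tray: Bystander: green tray of glass slides, 200 x 300 x 18 mm, origin at the centre of its underside.
- jar: Bystander: amber jar, 60 mm across, 90 mm high, origin at the centre of its underside.
- brush: Bystander: small brush, 170 mm long, lying on the bench.
- slide_box: Bystander: blue box with white lid, 85 x 85 x 30 mm, origin at the centre of its underside.
- wipes: Bystander: stack of folded paper packs, 80 x 80 x 28 mm, origin at the centre of its underside.
Mind the look-alikes: they are no part of the job. What is shaped like the block_pink but black is not meant.

How it is judged:
By the outcome, as a careful person would: the job done as asked, in the order asked, and still so for the second after the job is handed in, with the robot touching nothing.
It also fails if it takes over 72 s, if anything falls off the work surface, if the arm or the gripper's body presses on something with over 40 N, if the wrist force passes 120 N, or if a joint passes its speed limit or range.

## Working session

There is one attempt and no reset: what is moved stays moved. The work goes in short steps, each a Python script; the robot and the scene stay as the last script left them, time stands still between calls to the robot, and variables do not carry over. Pictures are saved under pics/ and viewed, at most 10 in all, crops included, and the job is handed in when it is done.

```bash
mkdir -p pics; ls; python3 - <<'E'
from station import *
import cv2
for n in("scene","top"):
    im=get_image(n); cv2.imwrite(f"pics/{n}0.png",im[:,:,::-1])
    c=get_calibration(n); print(n,c)
    for k in("reader","caddy_face","release_top","block_pink","coldplate","nest"):
        print(k,[(round(d["score"],2),[round(float(v)) for v in d["extent"]]) for d in spot_in(k,n)[:4]])
o=get_obs();print(o)
E
```

```text
pics
scene {'fx': 441.4438667923633, 'fy': 441.4438667923633, 'cx': 321.7774655155356, 'cy': 238.8816952068379, 'R': array([[ 0.28986904,  0.95701565, -0.00984781],
       [ 0.73610373, -0.22950981, -0.6367704 ],
       [-0.61165941,  0.17733102, -0.77099058]]), 't': array([-265.0374656 , -335.74272817, 1514.28278969])}
reader [(0.75, [348, 276, 76, 81])]
caddy_face []
release_top [(0.47, [360, 245, 12, 14])]
block_pink [(0.63, [363, 246, 15, 12]), (0.59, [192, 269, 12, 18]), (0.48, [203, 225, 5, 14]), (0.48, [213, 330, 20, 19])]
coldplate [(0.83, [192, 278, 119, 83])]
nest []
top {'fx': 462.590810457197, 'fy': 462.590810457197, 'cx': 315.09982335599915, 'cy': 236.2858448980553, 'R': array([[ 0.02697   , -0.99960673, -0.00768157],
       [-0.99901328, -0.02668115, -0.03550476],
       [ 0.03528585,  0.00863155, -0.99933998]]), 't': array([  81.12197346,  549.24736339, 1171.84068937])}
reader [(0.78, [297, 198, 71, 88]), (0.29, [486, 241, 14, 14])]
caddy_face [(0.5, [292, 231, 44, 6])]
release_top [(0.74, [274, 210, 17, 16])]
block_pink [(0.78, [448, 251, 18, 14]), (0.56, [437, 185, 12, 18]), (0.55, [424, 319, 15, 21]), (0.23, [481, 164, 42, 38])]
coldplate [(0.68, [446, 250, 122, 91]), (0.44, [487, 242, 14, 12])]
nest [(0.48, [293, 234, 48, 11])]
{'t': 0.7, 'joint_pos': array([ 5.81439953e+01,  1.24241608e+01,  9.24399890e+01, -1.52503072e-03,
        7.51324435e+01, -6.42929686e+00]), 'qvel': array([-0.10622807,  0.02919873,  0.0487298 ,  0.03008171,  0.07313145,
        0.0250004 ]), 'effort': array([-5.76131915e-04, -3.96731150e+01, -3.04162645e+01, -4.69189018e-06,
        4.75259858e-04, -1.93251878e-06]), 'tcp_pos': array([268.35262423, 564.47993576, 231.34528939]), 'ee_rot': array([1.79996780e+02, 1.84619648e-03, 1.54573683e+02]), 'wrist_force': array([ 0.11961412,  0.03646252, -0.16007051]), 'moment': array([-0.03083328,  0.00704288, -0.05158464]), 'grip_force': 0.0, 'grip_width': 85.45642228052307}
```

```bash
python3 - <<'E'
import cv2,numpy as np
a=cv2.imread("pics/top0.png")[130:360,220:540]; cv2.imwrite("pics/t.png",cv2.resize(a,None,fx=2.5,fy=2.5,interpolation=cv2.INTER_CUBIC))
E
```

```text
(no output)
```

View pics/t.png

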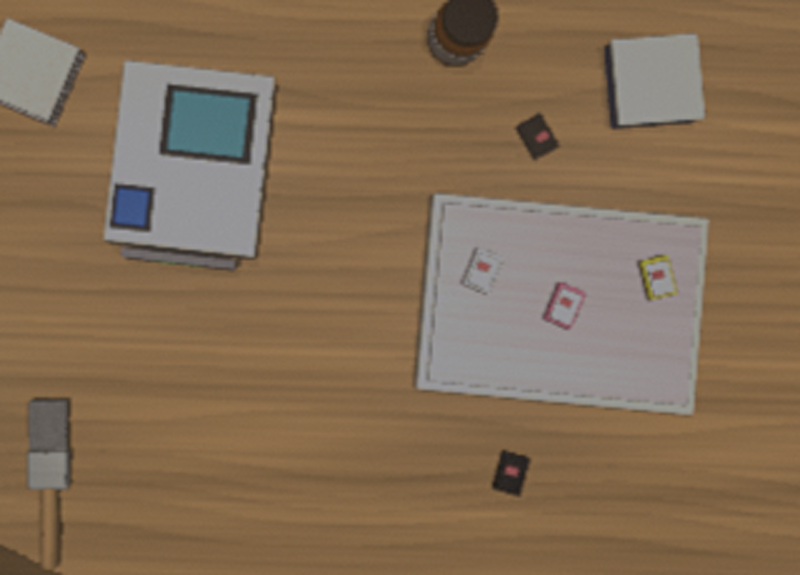

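View pics/scene0.png

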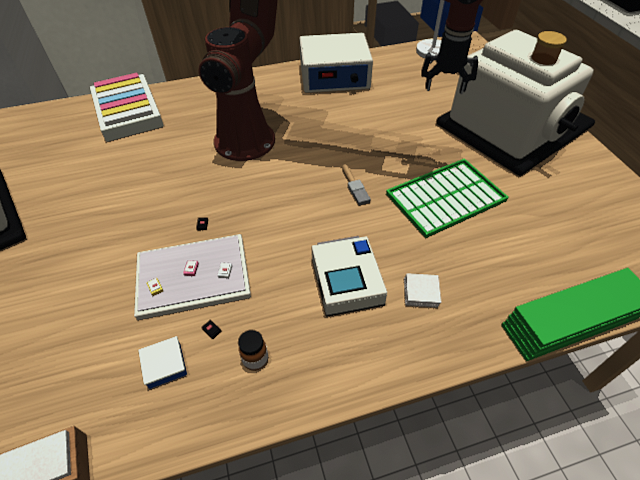

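The top crop shows the reader at upper left with its blue key at crop (132,207). Its front, with the caddy panel, faces image-down, toward the robot. The pink block is at (565,305), which is full-image (446,252), and at (191,268) in the scene view. The black ones are look-alikes. Next I measure.

```bash
cat > h.py <<'E'
from station import *
import cv2,numpy as np
def pix2w(uv,z,cam):
    c=get_calibration(cam); uv=np.atleast_2d(uv).astype(float)
    d=np.c_[(uv[:,0]-c["cx"])/c["fx"],(uv[:,1]-c["cy"])/c["fy"],np.ones(len(uv))]@c["R"]
    o=-c["R"].T@c["t"]; return (o+d*((z-o[2])/d[:,2])[:,None])[:,:2]
def w2pix(X,cam):
    c=get_calibration(cam); q=np.atleast_2d(X)@c["R"].T+c["t"]
    return np.c_[c["fx"]*q[:,0]/q[:,2]+c["cx"],c["fy"]*q[:,1]/q[:,2]+c["cy"]]
def blob(img,near,cond,box=30):
    h=cv2.cvtColor(img,cv2.COLOR_RGB2HSV).astype(int)
    m=cond(h,img.astype(int)).astype(np.uint8); k=np.zeros_like(m)
    u,v=map(int,near); k[v-box:v+box,u-box:u+box]=1
    m=cv2.morphologyEx(m*k,cv2.MORPH_CLOSE,np.ones((5,5)))
    cs,_=cv2.findContours(m,cv2.RETR_EXTERNAL,cv2.CHAIN_APPROX_NONE)
    c=max(cs,key=cv2.contourArea); f=np.zeros_like(m); cv2.drawContours(f,[c],-1,1,-1)
    v,u=np.nonzero(f); return u,v,c[:,0,:]
def rect(pts):
    """min-area rectangle in world: centre, (long, short), yaw of long side"""
    (c,(w,h),a)=cv2.minAreaRect(pts.astype(np.float32))
    if w<h: w,h,a=h,w,a+90
    return np.round(c,1),round(w,1),round(h,1),round((a+90)%180-90,1)
E
python3 - <<'E'
from h import *
key=lambda h,i:(h[...,0]>105)&(h[...,0]<125)&(h[...,1]>120)
white=lambda h,i:(h[...,1]<45)&(h[...,2]>120)
anyp=lambda h,i:((h[...,0]>160)&(h[...,1]>60))
I={n:get_image(n) for n in("top","scene")}
for n,nk,nr,nb in(("top",(273,212),(297,193),(446,252)),("scene",(361,246),(348,276),(191,268))):
    for nm,near,cond,z,b in(("key",nk,key,68,14),("house",nr,white,60,50),("pink",nb,anyp,40,13)):
        u,v,c=blob(I[n],near,cond,b); w=pix2w(np.c_[u,v],z,n)
        print(n,nm,len(u),"px",u.mean().round(1),v.mean().round(1),"mean",w.mean(0).round(1),*rect(w))
for n,p in(("top",(297,193)),("top",(292,233)),("top",(446,240)),("top",(446,252))): print(I[n][p[1],p[0]])
for k,z in(("reader",60),("release_top",68),("block_pink",40)):
  for n in("top","scene"):
    for d in regions_of(k,n)[:4]:
        v,u=np.nonzero(d["region"]); w=pix2w(np.c_[u,v],z,n); print(k,n,round(d["score"],2),w.mean(0).round(1),*rect(w))
E
```

```text
top key 161 px 272.1 212.4 mean [600.2 201.7] [600.  201.8] 31.7 29.2 1.5
top house 4381 px 295.3 193.0 mean [650.2 146.9] [650.4 147. ] 178.5 148.7 -5.0
top pink 112 px 445.1 249.9 mean [ 520.6 -227.8] [ 516.  -228.5] 40.2 28.2 -22.1
scene key 166 px 361.4 246.7 mean [604.4 200.4] [604.2 200.6] 39.4 34.8 -4.2
scene house 3611 px 347.5 270.0 mean [656.  145.3] [650.4 146.3] 188.8 149.1 -5.0
scene pink 134 px 190.1 269.6 mean [ 524.7 -231.1] [ 519.4 -230.1] 45.0 31.9 -20.5
[109 106 104]
[115 108 108]
[150 144 143]
[141 105 105]
reader top 0.9 [643.2 145.9] [642.3 146. ] 194.3 153.5 -4.3
reader scene 0.65 [670.1 140.2] [662.5 141.7] 218.9 156.3 -4.8
release_top top 0.48 [598.9 200.3] [598.7 200.1] 36.9 32.4 -6.6
release_top top 0.23 [ 544.5 -311.2] [ 544.5 -311.3] 38.1 29.3 15.6
release_top scene 0.69 [601.9 200.2] [601.6 200.2] 38.5 30.1 -4.9
block_pink top 0.63 [ 349.  -180.1] [ 349.  -180.1] 39.4 28.6 -13.0
block_pink top 0.6 [ 683.4 -198.5] [ 683.6 -198.5] 39.8 31.8 32.5
block_pink top 0.53 [ 515.8 -229.5] [ 516.  -229.3] 40.1 33.0 -25.1
block_pink scene 0.74 [ 707.4 -203.6] [ 707.4 -203.7] 45.1 28.3 29.4
block_pink scene 0.53 [ 372.3 -184.7] [ 373. -185.] 44.4 30.7 -17.4
block_pink scene 0.49 [ 517.9 -228. ] [ 518.5 -227.8] 47.1 32.1 -17.3
block_pink scene 0.44 [ 551.9 -148.3] [ 551.4 -148.4] 45.0 30.9 -21.0
```

```bash
python3 - <<'E'
from h import *
grip(0,20)
R=[180,0,175]
goto([600,201.7,100],R); move_l([600,201.7,71],speed=80)
o=get_obs(); f0=o["wrist_force"][2]; z=70
while z>61:
    move_l([600,201.7,z],speed=15); o=get_obs(); f=o["wrist_force"][2]-f0
    print(z,round(o["tcp_pos"][2],1),round(f,1))
    if abs(f)>4.6: break
    z-=1
wait(.3); move_l([600,201.7,180],speed=200); 
goto([480,-20,230],[180,0,150]); print(get_obs()["t"])
for n in("top","scene"):cv2.imwrite(f"pics/{n}1.png",get_image(n)[:,:,::-1])
a=cv2.imread("pics/top1.png")[160:300,220:360]; b=cv2.imread("pics/scene1.png")[200:340,280:420]
cv2.imwrite("pics/c1.png",cv2.resize(np.hstack([a,b]),(800,400),interpolation=cv2.INTER_CUBIC))
E
```

```text
70 70.3 1.4
69 69.1 -0.4
68 67.9 -0.1
67 67.0 0.5
66 66.2 3.4
65 65.2 3.1
64 64.2 3.7
63 63.2 3.6
62 62.2 4.0
8.5333
```

View pics/c1.png

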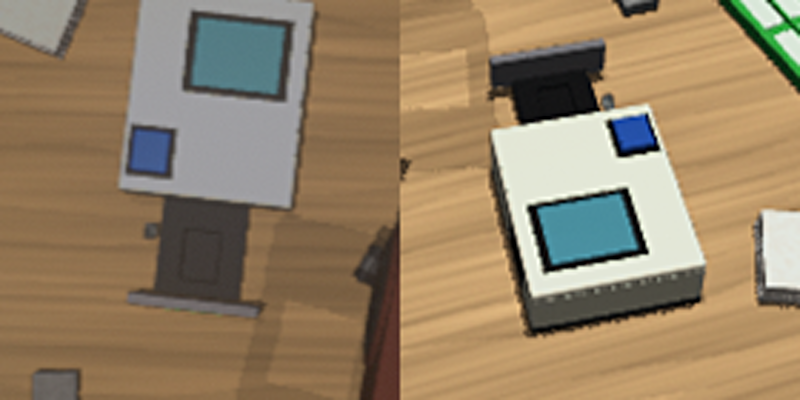

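The caddy is out. In the top half of the crop the recess is centred at about (201,255), which is full-image pixel (290,249). A small grey knob sits left of the tray at (151,230), which the fingers should avoid. Next I square the block by closing on its long axis, then grasp it across its width.

```bash
python3 - <<'E'
from h import *
q=np.array([(184,228),(220,231),(216,283),(179,280)])/2.857+[220,160]-.3
w=pix2w(q,22,"top"); print("nest",w.mean(0).round(1),*rect(w))
e=np.array([(127,296),(262,309)])/2.857+[220,160]-.3
print("panel top edge mid", pix2w(e,50,"top").round(1))
print("knob",pix2w(np.array([(151,230)])/2.857+[220,160],22,"top"))
p=[516.5,-228.8]
grip(52,20)
for yaw in(69,159):
    goto([*p,90],[180,0,yaw]) if yaw==69 else move_l([*p,60],speed=150)
    if yaw==159: goto([*p,60],[180,0,yaw])
    move_l([*p,33],speed=60); grip(0,20 if yaw==69 else 30)
    o=get_obs(); print(yaw,o["grip_width"],o["grip_force"],o["tcp_pos"],o["wrist_force"])
    if yaw==69: grip(52)
print(get_obs()["t"])
E
```

```text
nest [512.3 159.2] [512.3 159.3] 46.2 32.8 -3.1
panel top edge mid [[475.5 219.3]
 [467.5 102.5]]
knob [[532.92216623 202.29548875]]
69 39.061872135147865 20.471967458724976 [ 517.15582677 -229.2044666    33.76694528] [ 0.19391414 -0.95285018  1.77310598]
159 26.799184800537187 29.851252734661102 [ 517.07590723 -229.12713152   33.67178655] [-0.44626031  0.67868631  1.30307027]
14.475
```

```bash
python3 - <<'E'
from h import *
move_l([517,-229,130],speed=150)
R=[180,0,175]; n=[513.2,159.0]
goto([*n,110],R); move_l([*n,36],speed=80); wait(.2)
o=get_obs(); print(o["grip_width"],o["tcp_pos"]); f0=o["wrist_force"].copy(); z=32.
while z>=23.3:
    move_l([*n,z],speed=12); o=get_obs(); f=o["wrist_force"]-f0
    print(z,o["tcp_pos"].round(1),f.round(1))
    if f[2]>5: break
    z-=1 if z>28 else .7
for c in("top","scene"):cv2.imwrite(f"pics/{c}2.png",get_image(c)[:,:,::-1])
a=cv2.imread("pics/top2.png")[200:300,240:340]; b=cv2.imread("pics/scene2.png")[180:280,290:390]
cv2.imwrite("pics/c2.png",cv2.resize(np.hstack([a,b]),(800,400),interpolation=cv2.INTER_CUBIC))
print(get_obs()["t"])
E
```

```text
26.33555954984413 [513.77282679 159.10558198  36.68154056]
32.0 [513.  159.   31.8] [0.7 0.1 1.5]
31.0 [513.2 159.   30.9] [0.4 0.1 0. ]
30.0 [513.1 159.   29.9] [-0.9  0.6 -0.3]
29.0 [513.1 159.   28.9] [ 0.3 -0.8  0.7]
28.0 [513.1 159.   27.9] [ 0.2 -0.9  0.3]
27.3 [513.1 159.   27.2] [0.4 0.6 0.4]
26.6 [513.1 159.   26.6] [ 0.7 -0.4  1. ]
25.900000000000002 [513.1 159.   25.8] [1.5 0.1 0.5]
25.200000000000003 [513.1 159.   25.1] [-0.8  0.   1. ]
24.500000000000004 [513.1 159.   24.5] [-0.8  0.6  0.5]
23.800000000000004 [513.2 159.   23.7] [0.2 0.3 1. ]
21.075
```

It went in without contact, down to the recess floor. Now I release, back off and look.

```bash
python3 - <<'E'
from h import *
n=[513.2,159.0]
grip(42); move_l([*n,110],speed=120); goto([400,0,230],[180,0,165]); grip(0,20)
for c in("top","scene"):cv2.imwrite(f"pics/{c}3.png",get_image(c)[:,:,::-1])
I=get_image("top")
u,v,c=blob(I,(290,249),lambda h,i:(h[...,0]>160)&(h[...,1]>50),12); print(*rect(pix2w(np.c_[u,v],30,"top")))
a=cv2.imread("pics/top3.png")[200:300,240:340]; b=cv2.imread("pics/scene3.png")[180:280,290:390]
cv2.imwrite("pics/c3.png",cv2.resize(np.hstack([a,b]),(800,400),interpolation=cv2.INTER_CUBIC))
print(get_obs()["t"])
E
```

```text
[513.7 159.2] 42.4 30.2 -4.7
23.7833
```

View pics/c3.png

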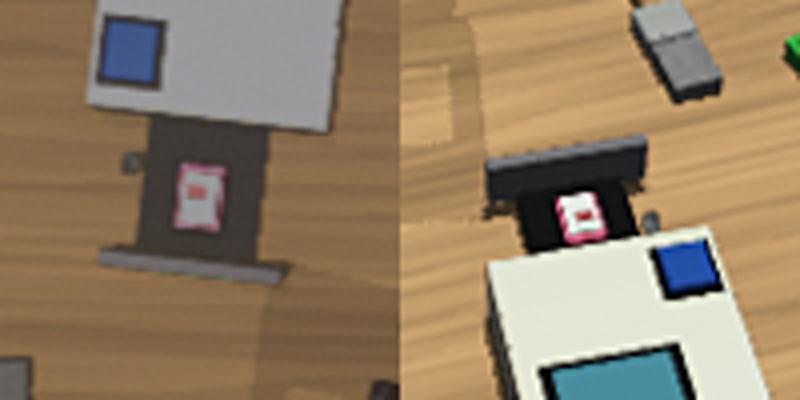

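The block lies flat in the recess, at (200,198) in the top crop and (580,215) in the scene crop, measured at (513.7,159.2) with yaw −4.7°. The grey knob has stayed fixed relative to the caddy. Now I push the caddy home with the force guarded.

```bash
cat > push.py <<'E'
from h import *
a=np.radians(-5); d=np.array([np.cos(a),np.sin(a)]); O=np.array([650.4,147.])
P=lambda s,z=26:[*(O+s*d),z]     # s: reader x of the TCP
grip(0,20)
goto(P(-214,120),[180,0,175]); move_l(P(-214),speed=120); wait(.2)
f0=get_obs()["wrist_force"][:2].copy()
F=lambda:float(-(np.mean([get_obs()["wrist_force"][:2] for _ in range(3)],0)-f0)@d)
S=lambda:float((get_obs()["tcp_pos"][:2]-O)@d)
s=-214; log=[]; mx=0
while s<-100:
    far=s<-128
    s+=4 if far else .5
    move_l(P(s),speed=30 if far else 10)
    f=F(); mx=max(mx,f); log.append((round(s,1),round(S(),1),round(f,1)))
    if f>15.5 or (mx>10.5 and f<mx-3.5 and s>-116): break
print(log,get_obs()["t"])
E
python3 push.py
```

```text
[(-210, -209.5, 0.8), (-206, -205.7, 0.2), (-202, -201.7, 0.3), (-198, -197.8, 0.1), (-194, -194.7, 3.3), (-190, -190.3, 3.3), (-186, -186.0, 2.4), (-182, -181.8, 3.7), (-178, -177.8, 4.5), (-174, -173.9, 3.3), (-170, -170.0, 3.7), (-166, -166.1, 4.6), (-162, -162.2, 6.0), (-158, -158.2, 4.7), (-154, -154.3, 6.2), (-150, -150.3, 6.3), (-146, -146.4, 5.1), (-142, -142.6, 6.5), (-138, -138.7, 7.0), (-134, -134.8, 6.7), (-130, -130.9, 6.8), (-126, -127.0, 6.7), (-125.5, -126.7, 7.1), (-125.0, -126.3, 7.6), (-124.5, -125.8, 7.6), (-124.0, -125.3, 7.2), (-123.5, -124.9, 8.1), (-123.0, -124.4, 8.5), (-122.5, -123.9, 6.5), (-122.0, -123.4, 7.9), (-121.5, -122.9, 7.7), (-121.0, -122.5, 7.6), (-120.5, -122.0, 7.6), (-120.0, -121.5, 7.6), (-119.5, -121.0, 7.8), (-119.0, -121.0, 8.6), (-118.5, -120.8, 9.0), (-118.0, -120.5, 9.8), (-117.5, -120.1, 10.6), (-117.0, -119.8, 10.9), (-116.5, -119.4, 10.5), (-116.0, -119.0, 10.6), (-115.5, -118.6, 11.1), (-115.0, -118.2, 11.4), (-114.5, -117.8, 13.0), (-114.0, -117.4, 12.8), (-113.5, -117.0, 12.3), (-113.0, -116.4, 12.2), (-112.5, -116.0, 12.7), (-112.0, -115.4, 12.2), (-111.5, -113.4, 7.9)] 39.4417
```

There was a clear drop at the click, from 12.2 to 7.9 N. I press slightly to confirm the stop, then back away and check.

```bash
python3 - <<'E'
src=open("push.py").read().split("grip(0")[0]; exec(src)
f0=0
F=lambda:float(-(np.mean([get_obs()["wrist_force"][:2] for _ in range(3)],0))@d)
for s in(-111.2,-110.9,-110.6,-110.3):
    move_l(P(s),speed=6); f=F(); print(s,round(float((get_obs()["tcp_pos"][:2]-O)@d),1),round(f,1))
    if f>12.5: break
for s in(-113,-116,-120): move_l(P(s),speed=15); print(s,round(F(),1))
move_l(P(-190),speed=150); move_l(P(-190,180),speed=200); goto([400,0,230],[180,0,165]); wait(.3)
for c in("top","scene"):cv2.imwrite(f"pics/{c}4.png",get_image(c)[:,:,::-1])
a_=cv2.imread("pics/top4.png")[130:330,220:420]; b=cv2.imread("pics/scene4.png")[180:380,200:400]
cv2.imwrite("pics/c4.png",cv2.resize(np.hstack([a_,b]),(800,400),interpolation=cv2.INTER_CUBIC))
print(get_obs()["t"])
E
```

```text
-111.2 -113.0 8.2
-110.9 -112.6 8.6
-110.6 -112.3 7.6
-110.3 -112.3 8.3
-113 5.8
-116 0.6
-120 0.6
44.2333
```

View pics/c4.png

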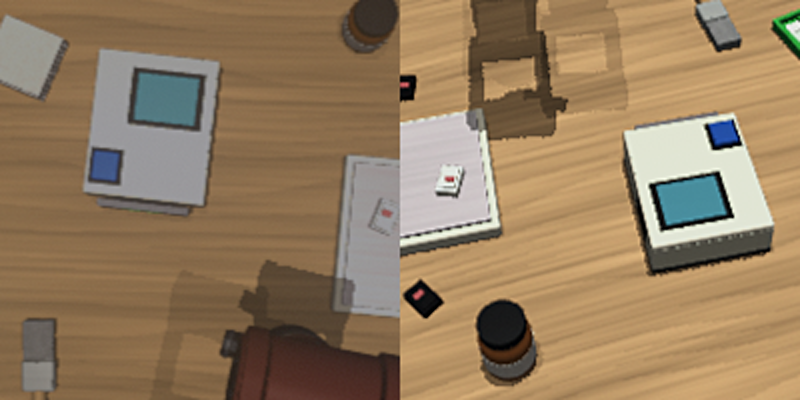

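The caddy stays shut with the arm clear: its panel is flush at (145,207) in the top crop, and the bench is undisturbed. Signing off.

```bash
python3 -c "
from station import *
print(sign_off())"
```

```text
the job is handed in; nothing more can be done
None
```

The pink block is flat in the caddy, and the caddy clicked shut and stayed latched with the arm clear; the highest push I read was about 13 N, it took about 44 s, and the job is handed in.

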